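Clear the runway and draw the parts tray out to its stop

ROBOT

A 6-joint arm with a two-finger parallel gripper is mounted at the origin on a cart in front of the work surface, level with it; the furniture and walls round the work are solid. World frame = base frame: x ahead of the robot, y to its left, z up, the work surface at z = 0. Lengths are in m, angles in rad, forces in N, time in s.
With the tool pointing down it reaches from about 0.25 to 0.85 m from the base axis. Payload 12.5 kg.
Tool frame: the origin (TCP) lies midway between the tips of the shut fingers; the grasp point (between the pads) lies behind it (hold_point_z is the z of the grasp point in the tool frame, in m); z points along the fingers, y is the line along which they close (so a half turn about z gives the same grasp; the last joint's range is limited). The gripper opens to 93 mm and grips with 3 to 60 N. Pads are 15 mm wide; open, the fingers measure 128 mm over their backs; the gripper's body (75 mm by 188 mm) begins 65 mm behind the grasp point.
Start: joints at [1.143, 0.351, 1.652, -0, 1.139, -0.085], TCP at [0.185, 0.518, 0.18] pointing down, gripper open.
Joint ranges: [-2.75, 2.75], [-0.79, 2.1], [0.01, 2.65], [-1.57, 4.71], [0.07, 3.14], [-2.87, 2.87]. Speed limits (rad/s): [2.22, 2.22, 2.79, 3.14, 3.14, 3.14].

INTERFACE

Orientations are given as a unit quaternion [w, x, y, z].
In Python, from bench import state, get_image, hand_in, hold_point_z gives the robot as it stands. The module is installed in compiled form; this text tells all that it offers.
- The arm moves only by the tool move_arm, never from a script. Its argument "increments" is a list of rows, each a list of 3 entries, a list of its own where there are three numbers: the closure, from 0 (fully open) to 1 (shut), then the shift along the world's x, y, z in units of 0.1 m (1.0 is 0.1 m), then the turn about the world's z in units of 60 degrees (1.0 is 60 degrees). A call has 1 to 5 rows; each row is the pose to reach, as a shift and turn from the pose commanded when the call began; what a row does not reach only later rows make up. A row lasts 1/10 s, in which the tool goes at most 50 mm and 8.59 degrees, less where a joint would pass 70% of its speed; a pose out of reach is approached as far as the arm can. A call with a number of a shift or a turn outside -1 to 1 is refused whole. A call with a gripper value outside its range is refused whole. The fingers move at their own pace and stop on an object; the grip force is fixed at half the most. Time passes only in rows, so rows that repeat a pose let the fingers close. It gives the time, the measured TCP pose, the force, the opening and the grip force at its end, in the units of the state.
- state(): the state, without advancing time (a new reading comes with each control period).
- get_image(name): name is "scene" or "top" or "wrist"; returns a dict with "img" (420x560x3 uint8, red, green, blue), "mtx" (3x3 intrinsics, pixels), "k1" (the pictures are not rectified: a ray, as slopes to the right and down, at radius r is drawn at 1 + k1 r^2 times it, then the intrinsics apply), "T" (4x4, takes a point from camera to world coordinates). Camera axes: x right, y down, z forward; pixel columns grow to the right and rows downward; lengths in m; the calibration is good to about 2 mm. A picture is of the moment at which its call begins. There is no depth.
- hand_in(): hands the job in; it is judged then, once.
The state is a dict: "time": time; "joints": joint angles; "qd": joint speeds; "effort": joint torques, N m; "eef_pos": TCP position; "tool_rot": TCP orientation; "force": force on the tool from outside, world axes, zero at the start; "moment": the same for the moment, N m; "grip_width": finger opening in m; "gripper_force": force on a finger pad.
Only numpy, scipy, OpenCV 4.12 (cv2) and the standard library are available. Lean on these libraries where they do the work, as an engineer would, in place of code of your own. Each camera call takes 0.05 s, during which the arm holds its last target. There are 200 camera calls.

TASK

A plug gauge was left standing on the aluminium runway, in the way of the grey parts tray: first lift it out and stand it upright on the black rubber mat. Then gently draw the tray along the runway, out from under the shelf, until its front edge rests against the stop bar at the robot's end, with the ring and the nut still in it. Leave all the other things where they are.

Things in the scene. Friction and masses are not known exactly. Their poses are not given: they have to be found in the camera images.
- spindle_mid (a point): centre (half-way up, on its axis) of the plug gauge to be cleared away: bright shaft on a dark foot, 161 mm tall, 0.3 to 0.6 kg, loose, upright on the runway between tray and stop. Foot 38 mm across for the lowest 17 mm, 26 mm up to 44 mm; shaft 20 x 24 mm from 44 to 149 mm above its underside (grip it there, from any side). z is its axis; underside 80.5 mm below this point
- spindle: the same plug gauge; origin at the centre of its underside
- mat: black square rubber mat fixed to the worktop, 110 x 110 mm, 6 mm thick, on the left or the right of the runway; origin at the centre of its underside on the worktop, x and y along its sides
- runway: fixed tray runway: aluminium plate 270 x 165 mm, 3 mm thick (tray and gauge stand on it), x = -135 to +135 mm, between two blue guide rails (inner faces 135 mm apart, 12 mm wide, tops at z = 23 mm), a yellow stop bar across the robot's end and a grey shelf over the far end. Origin on the worktop, mid-width; x runs along the lane away from the robot, z up
- stop (a point): middle of the stop bar's face which the tray's front must reach: runway x = -120 mm, 11 mm above the worktop; the bar's top is 19 mm above the worktop
- shelf_edge (a point): middle of the shelf board's lower front edge: runway x = +70 mm, z = 210 mm. The board spans x = 70 to 135 mm, y = -100 to +100 mm, z = 210 to 222 mm, on two 16 mm square posts at x = 125 mm, y = -78 and +78 mm, with thin braces from the posts up to the board at x = 95 mm; nothing else is below it but tray and rails
- tray: grey scoop tray, 110 mm long (along the lane) x 130 mm wide, 0.35 to 0.6 kg, loose, sliding on the runway with 2.5 mm play beside each rail; its far end starts under the shelf, its front 85 to 95 mm from the stop. Floor 4 mm thick, no front wall; side walls 4 mm thick, 24 mm high behind, 14 mm in front. Origin at the centre of its underside; x away from the robot, z up
- tray_lip (a point): top of the tray's orange far lip, mid-width: tray x = +52.5 mm, 29 mm above its underside (32 mm above the worktop). An 8 mm round bead along y, 120 mm long, rearmost 4 mm behind this point, on a 5 mm wall (x = 48 to 53 mm). Behind it the plate is free: hook a fingertip there, tool leaning 30 to 45 degrees to reach in under the shelf, and drag. Friction holds the tray with some 2 to 6 N
- tray_front (a point): middle of the tray's front edge: tray x = -55 mm, 2 mm above its underside
- tray_ring: light metal ring lying in the tray, 30 mm across, 10 mm high, loose; origin at the centre of its underside
- tray_nut: bright hex nut lying in the tray, 18 x 21 mm, 10 mm high, loose; origin at the centre of its underside
- orange_clip: orange cable clip, 33 x 60 x 26 mm, loose, on the opposite side of the runway from the mat; leave alone
- connector: black round cable connector standing on the shelf, 22 mm across, 46 mm tall, loose; leave alone
- puck: black pot magnet with a knob on the shelf, 43 mm across, 37 mm high, held fast by its own pull
- dial_indicator: dial indicator lying on its back at the far left, 138 x 57 x 22 mm, loose; leave alone
- plug_thin_a: thin plug gauge standing to the left of the shelf, 24 mm across, 146 mm tall, fixed to the worktop
- bolt: hex bolt standing on its head near the right side, 20 mm across, 41 mm tall, loose; leave alone

How it is judged:
On the way, in this order (a step that is already met when the one before it is completed fails the run):
1. the plug gauge stands upright on the mat, released (x of spindle_mid in the frame of mat between -0.045 and 0.045 m and y of spindle_mid in the frame of mat between -0.045 and 0.045 m and angle between spindle_mid's own z axis and vertical below 0.1 rad and height (world z) of spindle_mid between 0.079 and 0.094 m and contact force between the fingers and spindle below 0.1 N), for 0.2 s.
2. the tray's front edge is against the stop, ring and nut in it (x of tray_front in the frame of runway below -0.114 m and y of tray_front in the frame of runway between -0.015 and 0.015 m and z of tray_front in the frame of runway between 0 and 0.012 m and x of tray_ring in the frame of tray between -0.055 and 0.05 m and z of tray_ring in the frame of tray between -0.005 and 0.02 m and y of tray_ring in the frame of tray between -0.06 and 0.06 m and x of tray_nut in the frame of tray between -0.055 and 0.05 m and z of tray_nut in the frame of tray between -0.005 and 0.02 m and y of tray_nut in the frame of tray between -0.06 and 0.06 m), for 0.2 s.
At the end, for the whole second after the job is handed in: The plug gauge stands upright (within 0.1 rad) on the mat, its axis within 45 mm of the mat's centre along each side; the tray lies on the runway between the rails with its front edge within 6 mm of the stop's face; ring and nut lie in the tray; all at rest (all of step 2 and x of spindle_mid in the frame of mat between -0.045 and 0.045 m and y of spindle_mid in the frame of mat between -0.045 and 0.045 m and angle between spindle_mid's own z axis and vertical below 0.1 rad and height (world z) of spindle_mid between 0.079 and 0.094 m and linear speed of each of spindle, tray below 0.02 m/s); the robot touches nothing.
It fails at once if the tray is drawn (more than 20 mm) while the plug gauge does not stand on the mat (distance of tray from where it was at the start of the episode above 0.02 m and not (x of spindle_mid in the frame of mat between -0.045 and 0.045 m and y of spindle_mid in the frame of mat between -0.045 and 0.045 m and angle between spindle_mid's own z axis and vertical below 0.1 rad and height (world z) of spindle_mid between 0.079 and 0.094 m)).
It fails at once if the plug gauge is tipped over (leans more than 0.6 rad) (angle between spindle_mid's own z axis and vertical above 0.6 rad).
It fails at once if the tray is jerked (faster than 0.3 m/s) (linear speed of tray above 0.3 m/s).
It fails at once if another thing is shifted by more than 25 mm (distance of any of orange_clip, connector, dial_indicator, bolt from where it was at the start of the episode above 0.025 m).
It also fails if it takes over 59 s, if anything falls off the work surface, if the arm or the gripper's body presses on something with over 40 N, if the wrist force passes 120 N, or if a joint passes its speed limit or range.

## Working session

There is one attempt and no reset: what is moved stays moved. The work goes in short steps, Python scripts to look and compute and a tool call to move; the robot and the scene stay as the last step left them, time stands still between calls to the robot, and variables do not carry over. Pictures are saved under pics/ and viewed, at most 10 in all, crops included, and the job is handed in when it is done.

Besides the shell and the picture viewer there is one more tool, called as name(argument=value, ...) on one line, values as JSON. move_arm: Moves the arm, as the interface text tells. Shifts and turns lie within -1 to 1; 1 stands for 0.1 m of shift or 60 degrees of turn. Its arguments: {"type":"object","properties":{"increments":{"type":"array","items":{"type":"array"}}},"required":["increments"]}

```bash
mkdir -p pics
cat > h.py <<'E'
import numpy as np, cv2
from bench import state, get_image, hand_in, hold_point_z
def ray(c,u,v):
    k=np.array([c["k1"],0,0,0,0],float)
    p=cv2.undistortPoints(np.array([[[u,v]]],float),np.array(c["mtx"]),k)[0,0]
    T=np.array(c["T"]); return T[:3,3],T[:3,:3]@np.array([p[0],p[1],1])
def onz(c,u,v,z):
    o,d=ray(c,u,v); return o+d*(z-o[2])/d[2]
def proj(c,P):
    T=np.array(c["T"]); q=T[:3,:3].T@(np.array(P)-T[:3,3])
    k=np.array([c["k1"],0,0,0,0],float)
    return cv2.projectPoints(q.reshape(1,1,3),np.zeros(3),np.zeros(3),np.array(c["mtx"]),k)[0].ravel()
E
python3 - <<'E'
from h import *
import pickle
s=state();print(s, hold_point_z)
for n in("scene","top"):
    c=get_image(n);pickle.dump(c,open(n+".pkl","wb"));cv2.imwrite(f"pics/{n}0.png",cv2.resize(c["img"][:,:,::-1],(784,588)));print(n,np.array(c["T"])[:3,3],c["k1"])
E
```

```text
{'time': 0.0, 'joints': array([ 1.14340731e+00,  3.51213019e-01,  1.65243649e+00, -2.97366215e-05,
        1.13908693e+00, -8.46110293e-02]), 'qd': array([-0.00229173, -0.00061601, -0.00042212,  0.00107945,  0.00112261,
        0.00150734]), 'effort': array([-2.98812032e-03, -4.97314918e+01, -2.85247904e+01,  6.98761060e-02,
        2.57641595e-02, -7.21962761e-05]), 'eef_pos': array([0.18468454, 0.51764985, 0.17990946]), 'tool_rot': array([-1.31749699e-04,  1.70544991e-01,  9.85349724e-01, -5.56672359e-04]), 'force': array([-1.66239061, -0.05959699,  0.35867244]), 'moment': array([-0.00700767, -0.05655334,  0.05810464]), 'gripper_force': 0.0, 'grip_width': 0.09314777980576003} -0.0188
scene [-0.33310531 -0.52051777  0.71090523] 0.03416927372250041
top [0.3939368  0.02892976 1.45162461] -0.023502003784605367
```

View pics/scene0.png

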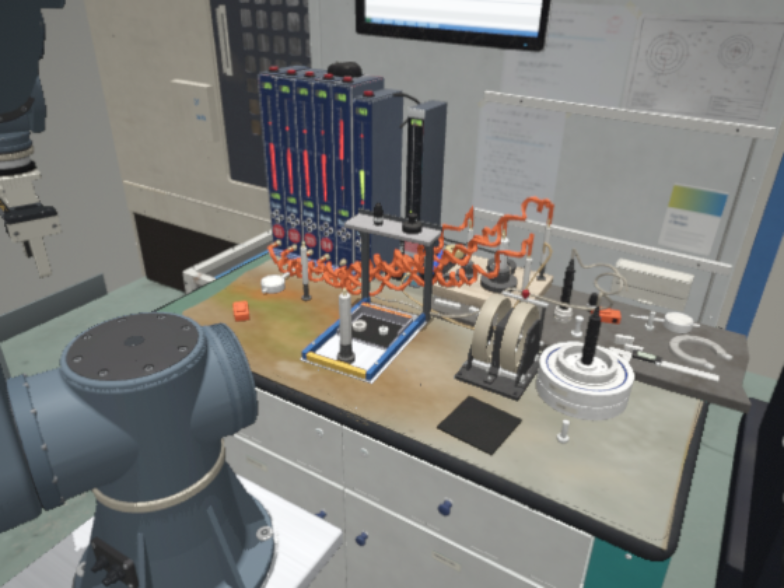

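View pics/top0.png

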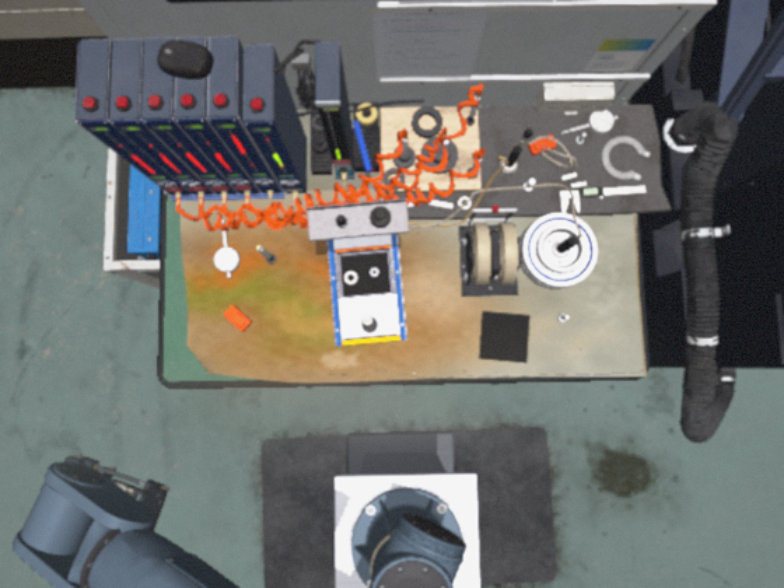

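The pictures show the gauge at top (370,323), mat at right (505,336), tray with ring (351,277) and nut (375,271), and the lip just at the shelf's front. Now I'll measure these.

```bash
cat > m.py <<'E'
from h import *
import pickle
c=pickle.load(open("top.pkl","rb"));s=pickle.load(open("scene.pkl","rb"))
hsv=cv2.cvtColor(c["img"],cv2.COLOR_RGB2HSV)
def comp(m,box):
    z=np.zeros_like(m);x0,x1,y0,y1=box;z[y0:y1,x0:x1]=m[y0:y1,x0:x1]
    n,l,st,ce=cv2.connectedComponentsWithStats(z)
    i=1+np.argmax(st[1:,4]);return (l==i).astype(np.uint8),st[i],ce[i]
def rect(m,z,name):
    cn=max(cv2.findContours(m,0,2)[0],key=cv2.contourArea)
    p=cv2.boxPoints(cv2.minAreaRect(cn)); w=np.array([onz(c,*q,z)[:2] for q in p])
    e=w[1]-w[0],w[2]-w[1]
    print(name,"ctr",w.mean(0).round(4),"sides",[round(float(np.hypot(*a)),4) for a in e],"ang",[round(float(np.degrees(np.arctan2(a[1],a[0]))),1) for a in e]);return w
g=lambda lo,hi:cv2.inRange(hsv,lo,hi)
m,st,ce=comp(g((0,0,0),(179,110,70)),(335,385,215,265));rect(m,.006,"mat")
m,st,ce=comp(g((22,120,120),(35,255,255)),(230,300,235,255));rect(m,.019,"stop")
bl=g((100,110,60),(125,255,255))
for nm,b in(("Lrail",(228,252,165,250)),("Rrail",(275,300,165,250))):
    m,st,ce=comp(bl,b);rect(m,.023,nm)
m,st,ce=comp(g((3,120,120),(18,255,255)),(236,286,168,182));print(st);rect(m,.032,"lip")
m,st,ce=comp(g((0,0,0),(179,120,90)),(240,286,180,215));rect(m,.007,"floor");print(st)
cv2.imwrite("pics/c1.png",np.hstack([cv2.resize(c["img"][140:255,225:310,::-1],None,fx=5,fy=5,interpolation=2),cv2.resize(s["img"][130:275,190:310,::-1],None,fx=3,fy=3.965,interpolation=2)])[:600])
cv2.imwrite("pics/g.png",cv2.resize(s["img"][60:210,0:90,::-1],None,fx=4,fy=4,interpolation=2))
E
python3 m.py
```

```text
mat ctr [ 0.4549 -0.2349] sides [0.1038, 0.1027] ang [-6.2, -95.3]
stop ctr [0.4517 0.0701] sides [0.1304, 0.0126] ang [-85.9, -176.0]
Lrail ctr [0.5356 0.1488] sides [0.0086, 0.1096] ang [-86.5, -176.0]
Rrail ctr [0.547  0.0033] sides [0.0083, 0.1065] ang [-85.4, -175.6]
[240 175  38   6  83]
lip ctr [0.66   0.0854] sides [0.1191, 0.0074] ang [-85.9, -176.0]
floor ctr [0.6062 0.081 ] sides [0.1069, 0.0904] ang [-86.1, -176.2]
[244 181  35  30 747]
```

View pics/c1.png

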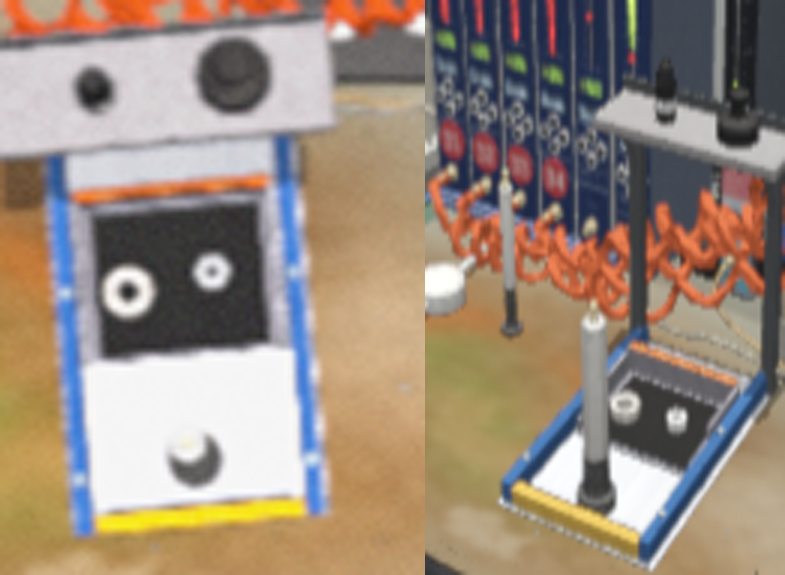

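View pics/g.png

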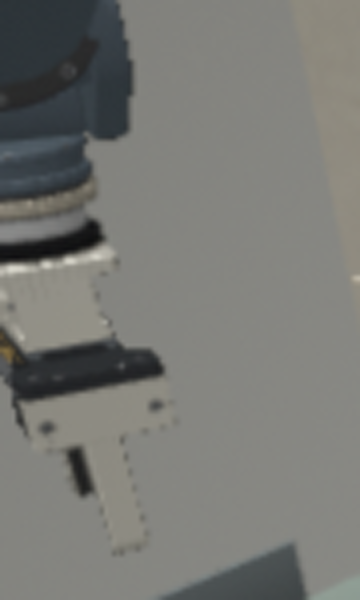

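The crops show the foot at top px ≈(264,232), shaft tip ≈(262.4,228.6), with the scene foot at ≈(247.3,255.3). The fingers are plain straight bars.

Run:
```python
from h import *
import pickle
c=pickle.load(open("top.pkl","rb"));s=pickle.load(open("scene.pkl","rb"))
e=np.array([np.cos(np.radians(4)),np.sin(np.radians(4))]);n=np.array([-e[1],e[0]]);O=np.array([.5774,.0789])
for nm,p in(("foot top cam z20",onz(c,264,232,.015)),("tip topcam",onz(c,262.4,228.6,.162)),("foot scene",onz(s,247.3,255.3,.012)),("tip scene",onz(s,246.3,210.,.155)),("ring",onz(c,250.5,198.2,.017)),("nut",onz(c,267.4,194.2,.017))):
    print(nm,p.round(4),((p[:2]-O)@e).round(4),((p[:2]-O)@n).round(4))
```

```text
foot top cam z20 [0.4864 0.0713 0.015 ] -0.0913 -0.0012
tip topcam [0.4868 0.0714 0.162 ] -0.0909 -0.0011
foot scene [0.4828 0.0699 0.012 ] -0.095 -0.0023
tip scene [0.4856 0.0719 0.155 ] -0.0921 -0.0006
ring [0.5959 0.1129 0.017 ] 0.0208 0.0326
nut [0.6078 0.0584 0.017 ] 0.0288 -0.0226
```

move_arm(increments=[[0, [0.2, -0.3, 0.2], 0.03], [0, [0.4, -0.6, 0.2], 0.06], [0, [0.6, -0.9, 0.2], 0.08], [0, [0.6, -0.9, 0.2], 0.08]])

```text
time: 0.5
eef_pos: [0.2462, 0.4255, 0.2004]
tool_rot: [0.0, 0.13, 0.992, -0.0]
force: [0.8, 0.3, -1.1]
grip_width: 0.0932
gripper_force: 0.0
```

move_arm(increments=[[0, [0.2, -0.3, 0.2], 0.03], [0, [0.4, -0.6, 0.2], 0.06], [0, [0.6, -0.9, 0.2], 0.08], [0, [0.6, -0.9, 0.2], 0.08]])

```text
time: 0.9
eef_pos: [0.3061, 0.3362, 0.2204]
tool_rot: [0.0, 0.089, 0.996, -0.0]
force: [-0.5, 0.6, -0.2]
grip_width: 0.0934
gripper_force: 0.0
```

move_arm(increments=[[0, [0.2, -0.3, 0.2], 0.03], [0, [0.4, -0.6, 0.2], 0.06], [0, [0.6, -0.9, 0.2], 0.08], [0, [0.6, -0.9, 0.2], 0.08]])

```text
time: 1.3
eef_pos: [0.3661, 0.2467, 0.2404]
tool_rot: [0.0, 0.047, 0.999, -0.0]
force: [-0.9, 0.8, 0.4]
grip_width: 0.093
gripper_force: 0.0
```

move_arm(increments=[[0, [0.2, -0.3, 0.0], 0.03], [0, [0.4, -0.6, 0.0], 0.06], [0, [0.6, -0.9, 0.0], 0.08], [0, [0.6, -0.9, 0.0], 0.08]])

```text
time: 1.7
eef_pos: [0.4261, 0.157, 0.2402]
tool_rot: [-0.0, 0.005, 1.0, -0.0]
force: [0.1, 0.7, 0.2]
grip_width: 0.0929
gripper_force: 0.0
```

move_arm(increments=[[0, [0.2, -0.3, 0.0], 0.03], [0, [0.4, -0.6, 0.0], 0.06], [0, [0.6, -0.87, 0.0], 0.08], [0, [0.6, -0.87, 0.0], 0.08], [0, [0.6, -0.87, 0.0], 0.08]])

```text
time: 2.2
eef_pos: [0.4845, 0.0723, 0.2401]
tool_rot: [-0.0, -0.038, 0.999, 0.0]
force: [1.1, 0.6, 0.3]
grip_width: 0.0929
gripper_force: 0.0
```

move_arm(increments=[[0, [0.01, -0.01, -0.4], 0], [0, [0.01, -0.01, -0.8], 0], [0, [0.01, -0.01, -1.0], 0], [0, [0.01, -0.01, -1.0], 0]])

```text
time: 2.6
eef_pos: [0.4836, 0.0717, 0.1382]
tool_rot: [-0.002, -0.039, 0.999, 0.0]
force: [1.3, -0.7, 1.6]
grip_width: 0.0933
gripper_force: 0.0
```

move_arm(increments=[[0, [0, 0, -0.25], 0], [0, [0, 0, -0.25], 0], [0.4, [0, 0, -0.25], 0], [0.6, [0, 0, -0.25], 0], [1, [0, 0, -0.25], 0]])

```text
time: 3.1
eef_pos: [0.4864, 0.0702, 0.1166]
tool_rot: [0.001, -0.038, 0.999, 0.0]
force: [0.2, -0.5, -0.6]
grip_width: 0.0732
gripper_force: 0.0
```

move_arm(increments=[[1, [0, 0, 0], 0], [1, [0, 0, 0], 0], [1, [0, 0, 0], 0], [1, [0, 0, 0], 0], [1, [0, 0, 0], 0]])

```text
time: 3.6
eef_pos: [0.4858, 0.07, 0.1154]
tool_rot: [-0.0, -0.038, 0.999, -0.0]
force: [0.7, -0.8, -0.8]
grip_width: 0.0333
gripper_force: 0.0
```

move_arm(increments=[[1, [0, 0, 0], 0], [1, [0, 0, 0], 0], [1, [0, 0, 0], 0], [1, [0, 0, 0], 0]])

```text
time: 4.0
eef_pos: [0.4858, 0.07, 0.1154]
tool_rot: [-0.0, -0.038, 0.999, 0.0]
force: [-0.1, -0.3, -0.5]
grip_width: 0.0021
gripper_force: 0.0
```

move_arm(increments=[[1, [0, 0, 0], 0], [1, [0, 0, 0.1], 0], [1, [0, 0, 0.2], 0], [1, [0, 0, 0.4], 0], [1, [0, 0, 0.4], 0]])

```text
time: 4.5
eef_pos: [0.4874, 0.0701, 0.1582]
tool_rot: [0.002, -0.038, 0.999, 0.0]
force: [-0.1, -0.4, 0.4]
grip_width: 0.0002
gripper_force: 0.0
```

Run:
```python
from h import *
s=get_image("scene");w=get_image("wrist")
cv2.imwrite("pics/v1.png",np.hstack([cv2.resize(s["img"][80:290,150:330,::-1],None,fx=2.2,fy=2.2,interpolation=2),cv2.resize(w["img"][:,:,::-1],(400,462))]));print(np.array(w["T"]).round(3))
```

```text
[[-0.075  0.961  0.264  0.413]
 [ 0.997  0.072  0.02   0.064]
 [-0.     0.265 -0.964  0.361]
 [ 0.     0.     0.     1.   ]]
```

View pics/v1.png

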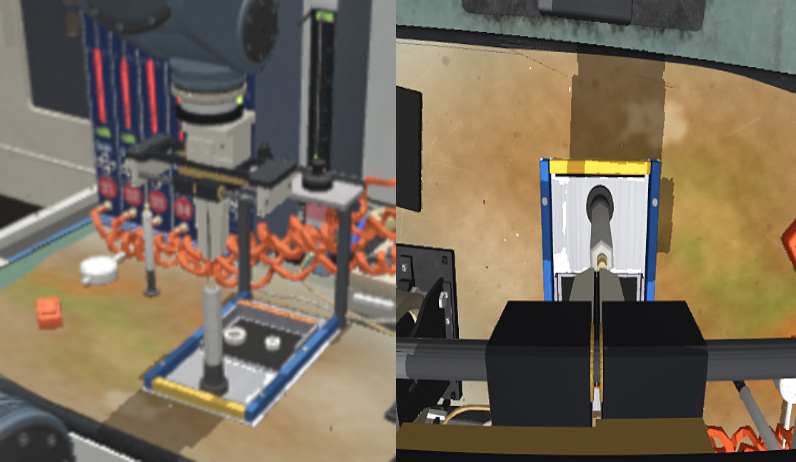

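The gauge still stands, untouched, and the fingers shut beyond it (wrist foot ≈(284,182), tip ≈(288,236)). I'll triangulate from here.

Run:
```python
from h import *
w=get_image("wrist");s=get_image("scene");t=get_image("top")
st=state();print(st["eef_pos"],proj(w,st["eef_pos"]),proj(s,st["eef_pos"]),proj(t,st["eef_pos"]))
print("foot",onz(w,284,182,.015),"tip",onz(w,288,236,.16))
for P in([.486,.0713,.02],[.486,.0713,.16],[.47,.0713,.16],[.47,.0713,.02]): print(P,proj(w,P).round(1),proj(s,P).round(1))
print("tip scene now",onz(s,150+212/2.2,80+285/2.2,.16), onz(s,150+214/2.2,80+383/2.2,.015))
cv2.imwrite("pics/v2.png",np.hstack([cv2.resize(w["img"][140:300,220:350,::-1],None,fx=3,fy=3,interpolation=2),cv2.resize(s["img"][150:280,200:300,::-1],(369,480),interpolation=2)]))
```

```text
[0.4854394  0.06998371 0.15483003] [281.74401813 233.59229697] [246.85904676 210.26523398] [262.99171534 229.23622122]
foot [0.48157331 0.07231086 0.015     ] tip [0.48483591 0.07361423 0.16      ]
[0.486, 0.0713, 0.02] [282.6 187.4] [247.5 252.2]
[0.486, 0.0713, 0.16] [283.9 237.6] [246.5 208.3]
[0.47, 0.0713, 0.16] [286.1 211.5] [243.  210.8]
[0.47, 0.0713, 0.02] [283.9 171. ] [244.2 255. ]
tip scene now [0.48033092 0.06784899 0.16      ] [0.48404113 0.07086046 0.015     ]
```

View pics/v2.png

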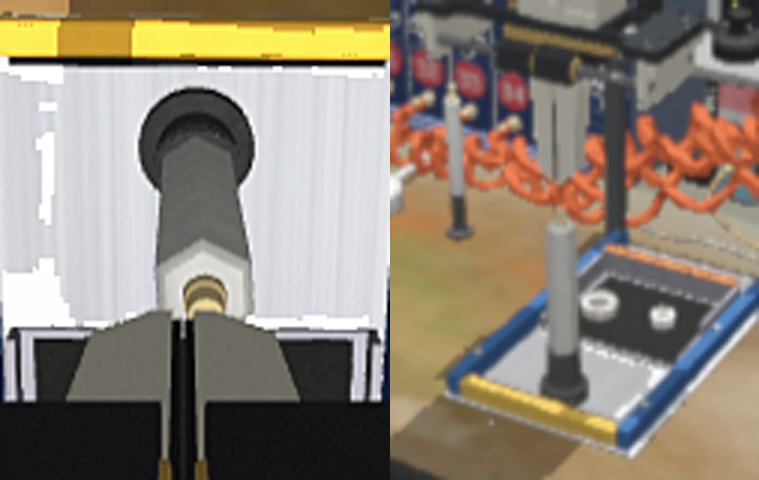

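move_arm(increments=[[1, [0, 0, 0.3], 0], [1, [0, 0, 0.6], 0], [1, [0, 0, 0.6], 0], [1, [0, 0, 0.6], 0]])

```text
time: 5.15
eef_pos: [0.4857, 0.07, 0.215]
tool_rot: [-0.0, -0.038, 0.999, -0.0]
force: [-0.2, -1.0, -0.5]
grip_width: 0.0004
gripper_force: 0.0
```

Run:
```python
from h import *
import pickle
w=get_image("wrist");s=get_image("scene");t=get_image("top")
for n,i in zip("wst",(w,s,t)): pickle.dump(i,open("up_"+n+".pkl","wb"))
st=state();P=st["eef_pos"];print(P,st["tool_rot"],[proj(i,P).round(1) for i in(w,s,t)])
s0=pickle.load(open("scene.pkl","rb"))
print("start tip obs (32.5,197.5)",proj(s0,[.166,.466,.18]))
u,v=proj(s,P).astype(int)
d=cv2.cvtColor(cv2.absdiff(s["img"],s0["img"]),7)
sub=(d[v-40:v+25,u-20:u+24]>25)
for k,r in enumerate(sub): 
    if k>20:print(v-40+k,''.join('#' if q else '.' for q in r))
```

```text
[0.48519795 0.06994629 0.21418207] [-1.08182011e-03 -3.80091656e-02  9.99276805e-01 -2.43967636e-05] [array([281.7, 233.8]), array([246.4, 190.2]), array([262.3, 227.8])]
start tip obs (32.5,197.5) [ 37.52025897 211.53084843]
171 ............######.#######..................
172 ............######.#######..................
173 ............##############..................
174 .............#############..................
175 ..............###########...................
176 ...............##########...................
177 ...............#######......................
178 ................#####.......................
179 ............................................
180 ............................................
181 ............................................
182 ............................................
183 ............................................
184 ............................................
185 ............................................
186 ............................................
187 ............................................
188 .....................................
[... 581 characters left out ...]
..............
201 ............................................
202 ............................................
203 ............................................
204 ............................................
205 ............................................
206 ...................##.......................
207 ...................##.......................
208 ............................................
209 ..................#...#.....................
210 .................##.####....................
211 ................########....................
212 .................#######....................
213 ...................###......................
214 ............................................
```

Run:
```python
from h import *
import pickle
w,s,t=[pickle.load(open("up_"+n+".pkl","rb")) for n in "wst"]
g=w["img"]; print(np.array(cv2.cvtColor(g,7))[232:262,[268,274,277,286,290,294]].T)
for z in(.214,.23,.24,.25,.26): print(z,onz(s,245.5,177.5,z).round(4),proj(w,[.4777,.07,z]).round(1),proj(w,[.4927,.07,z]).round(1))
a,da=ray(s,245.5,177.5);b,db=ray(w,281,245.5)
k=np.linalg.lstsq(np.array([da,-db]).T,b-a,rcond=None)[0];print(a+da*k[0],b+db*k[1])
```

```text
[[151 221 166  15  33  37  38  39  38  41  36  52  90 113 107 107 108 105
  108 106 107 109 108 108 106 106 106 106 107 107]
 [139 191  90  23  35  38  36  37  39  35  42  83 114 108 107 105 106 107
  108 108 107 106 107 108 107 106 107 106 108 108]
 [142 190  87  21  38  37  38  38  39  38  45  65  75  74  67  54  57  44
   29  31  29  30  31  31  29  28  30  20   6   6]
 [129 218 167  11  34  40  36  36  37  35  40  83 114 109 110 110 110 109
  109 110 109 110 111 110 110 109 109 112 109 110]
 [133 219 166  10  33  38  37  37  38  33  40  84 111 109 106 108 109 108
  108 108 107 105 107 107 107 106 108 107 108 107]
 [131 220 167  13  35  37  37  35  37  37  34  40  85 114 111 107 107 107
  107 107 107 109 107 106 108 106 105 108 108 107]]
0.214 [0.5487 0.1177 0.214 ] [282.7 221.9] [280.9 245.4]
0.23 [0.5203 0.0972 0.23  ] [282.9 230.6] [280.9 255.7]
0.24 [0.5026 0.0843 0.24  ] [283.  236.8] [280.9 262.9]
0.25 [0.4848 0.0715 0.25  ] [283.2 243.6] [280.9 271. ]
0.26 [0.4671 0.0586 0.26  ] [283.3 251.2] [280.9 279.9]
[0.47914291 0.0673752  0.2532069 ] [0.47774721 0.06891786 0.25271152]
```

The measured fingertips (both scene and wrist rays) lie about 38 mm higher than the reported TCP, so the fingers shut above the shaft. I'll go lower, with that offset allowed for.

move_arm(increments=[[0, [0, 0, 0], 0], [0, [0, 0, 0], 0], [0, [0, 0, 0], 0], [0, [0, 0, 0], 0], [0, [0, 0, 0], 0]])

```text
time: 5.8
eef_pos: [0.4858, 0.07, 0.2154]
tool_rot: [-0.0, -0.038, 0.999, 0.0]
force: [0.1, 0.4, 0.4]
grip_width: 0.0361
gripper_force: 0.0
```

move_arm(increments=[[0, [0, 0, 0], 0], [0, [0, 0, 0], 0], [0, [0, 0, 0], 0], [0, [0, 0, 0], 0], [0, [0, 0, 0], 0]])

```text
time: 6.3
eef_pos: [0.4858, 0.07, 0.2154]
tool_rot: [0.0, -0.038, 0.999, 0.0]
force: [-0.5, -0.1, -0.3]
grip_width: 0.0761
gripper_force: 0.0
```

move_arm(increments=[[0, [0, 0.01, -0.3], 0], [0, [0, 0.01, -0.6], 0], [0, [0, 0.01, -0.9], 0], [0, [0, 0.01, -1.0], 0], [0, [0, 0.01, -1.0], 0]])

```text
time: 6.8
eef_pos: [0.4853, 0.071, 0.1147]
tool_rot: [-0.001, -0.038, 0.999, -0.0]
force: [-0.2, -0.0, 0.5]
grip_width: 0.0927
gripper_force: 0.0
```

move_arm(increments=[[0, [0, 0, -0.2], 0], [0, [0, 0, -0.45], 0], [0, [0, 0, -0.45], 0], [1, [0, 0, -0.45], 0], [1, [0, 0, -0.45], 0]])

```text
time: 7.3
eef_pos: [0.4869, 0.0711, 0.0721]
tool_rot: [0.001, -0.038, 0.999, 0.0]
force: [0.5, -0.2, 0.3]
grip_width: 0.0816
gripper_force: 0.0
```

move_arm(increments=[[1, [0, 0, 0], 0], [1, [0, 0, 0], 0], [1, [0, 0, 0], 0], [1, [0, 0, 0], 0], [1, [0, 0, 0], 0]])

```text
time: 7.8
eef_pos: [0.4858, 0.071, 0.0705]
tool_rot: [0.0, -0.038, 0.999, -0.0]
force: [-0.0, -0.3, 0.1]
grip_width: 0.0418
gripper_force: 0.0
```

move_arm(increments=[[1, [0, 0, 0], 0], [1, [0, 0, 0], 0], [1, [0, 0, 0], 0], [1, [0, 0, 0], 0], [1, [0, 0, 0], 0]])

```text
time: 8.3
eef_pos: [0.4857, 0.0709, 0.0704]
tool_rot: [-0.0, -0.038, 0.999, -0.0]
force: [-0.9, -0.8, 2.2]
grip_width: 0.0199
gripper_force: 29.9
```

move_arm(increments=[[1, [0, 0, 0.15], 0], [1, [0, 0, 0.3], 0], [1, [0, 0, 0.45], 0], [1, [0, 0, 0.6], 0], [1, [0, 0, 0.6], 0]])

```text
time: 8.8
eef_pos: [0.4865, 0.0711, 0.1314]
tool_rot: [0.001, -0.038, 0.999, 0.0]
force: [0.8, 0.4, -5.9]
grip_width: 0.02
gripper_force: 29.9
```

move_arm(increments=[[1, [-0.02, -0.2, 0], 0], [1, [-0.05, -0.45, 0], 0], [1, [-0.07, -0.7, 0], 0], [1, [-0.1, -1.0, 0], 0], [1, [-0.1, -1.0, 0], 0]])

```text
time: 9.3
eef_pos: [0.475, -0.0314, 0.1293]
tool_rot: [-0.001, -0.037, 0.999, -0.0]
force: [0.4, 0.6, -5.1]
grip_width: 0.02
gripper_force: 29.9
```

move_arm(increments=[[1, [-0.02, -0.2, 0], 0], [1, [-0.05, -0.45, 0], 0], [1, [-0.07, -0.7, 0], 0], [1, [-0.1, -1.0, 0], 0], [1, [-0.1, -1.0, 0], 0]])

```text
time: 9.8
eef_pos: [0.4654, -0.131, 0.1294]
tool_rot: [-0.0, -0.037, 0.999, -0.0]
force: [0.7, 0.5, -5.1]
grip_width: 0.0201
gripper_force: 29.9
```

move_arm(increments=[[1, [-0.02, -0.2, 0], 0], [1, [-0.05, -0.45, 0], 0], [1, [-0.07, -0.75, 0], 0], [1, [-0.11, -1.0, 0], 0], [1, [-0.11, -1.0, 0], 0]])

```text
time: 10.3
eef_pos: [0.4545, -0.2304, 0.1295]
tool_rot: [-0.0, -0.037, 0.999, 0.0]
force: [0.9, 0.1, -5.7]
grip_width: 0.0198
gripper_force: 29.9
```

Run:
```python
from h import *
s=get_image("scene");w=get_image("wrist")
print(state()["eef_pos"],state()["grip_width"],proj(w,[.4549,-.2349,.006]),proj(w,[.455,-.235,.066]),proj(s,[.4549,-.2349,.006]),proj(s,[.455,-.235,.063]))
cv2.imwrite("pics/v3.png",np.hstack([cv2.resize(s["img"][150:350,250:450,::-1],(400,400)),cv2.resize(w["img"][:,80:480,::-1],(400,420))[:400]]))
```

```text
[ 0.45454893 -0.22826405  0.12956263] 0.020324267725575242 [274.89029818 190.49980241] [273.63426367 207.52299383] [343.06633529 301.53289192] [345.13131516 282.90361314]
```

View pics/v3.png

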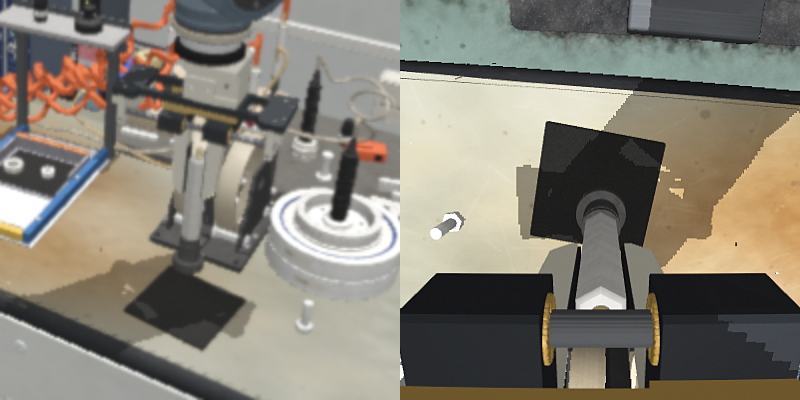

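The gauge hangs upright over the mat (scene foot ≈(343,281), as predicted for the mat's centre). Lowering now.

move_arm(increments=[[1, [0, -0.04, -0.15], 0], [1, [0, -0.04, -0.3], 0], [1, [0, -0.04, -0.45], 0], [1, [0, -0.04, -0.52], 0], [1, [0, -0.04, -0.55], 0]])

```text
time: 10.9
eef_pos: [0.4547, -0.2319, 0.0747]
tool_rot: [-0.001, -0.038, 0.999, 0.0]
force: [-0.0, -0.3, -4.5]
grip_width: 0.0197
gripper_force: 29.9
```

move_arm(increments=[[1, [0, 0, -0.01], 0], [1, [0, 0, -0.01], 0], [1, [0, 0, -0.01], 0]])

```text
time: 11.2
eef_pos: [0.4551, -0.2331, 0.0749]
tool_rot: [0.0, -0.038, 0.999, -0.0]
force: [-0.9, -0.5, -5.8]
grip_width: 0.0198
gripper_force: 29.9
```

move_arm(increments=[[1, [0, 0, -0.01], 0], [1, [0, 0, -0.02], 0], [1, [0, 0, -0.02], 0], [1, [0, 0, -0.02], 0]])

```text
time: 11.6
eef_pos: [0.4553, -0.2333, 0.0734]
tool_rot: [0.001, -0.038, 0.999, -0.0]
force: [-2.5, 1.2, 6.8]
grip_width: 0.0197
gripper_force: 30.0
```

Contact with the mat. Releasing.

move_arm(increments=[[0.6, [0, 0, 0.01], 0], [0.5, [0, 0, 0.01], 0], [0, [0, 0, 0.01], 0], [0, [0, 0, 0.01], 0], [0, [0, 0, 0.01], 0]])

```text
time: 12.1
eef_pos: [0.4549, -0.233, 0.0734]
tool_rot: [0.0, -0.038, 0.999, -0.0]
force: [-0.5, -1.3, -0.4]
grip_width: 0.0549
gripper_force: 0.0
```

move_arm(increments=[[0, [0, 0, 0], 0], [0, [0, 0, 0], 0], [0, [0, 0, 0], 0], [0, [0, 0, 0], 0]])

```text
time: 12.5
eef_pos: [0.4548, -0.233, 0.0734]
tool_rot: [0.0, -0.038, 0.999, -0.0]
force: [0.1, 0.0, -0.6]
grip_width: 0.0874
gripper_force: 0.0
```

move_arm(increments=[[0, [0, 0, 0.2], 0], [0, [0, 0, 0.5], 0], [0, [0, 0, 0.8], 0], [0, [0, 0, 1], 0], [0, [0, 0, 1], 0]])

```text
time: 13.0
eef_pos: [0.456, -0.2337, 0.1759]
tool_rot: [0.002, -0.038, 0.999, -0.001]
force: [-0.1, 0.3, -0.8]
grip_width: 0.0933
gripper_force: 0.0
```

move_arm(increments=[[0, [0, 0, 0.3], 0], [0, [0, 0, 0.6], 0], [0, [0, 0, 0.6], 0]])

```text
time: 13.3
eef_pos: [0.456, -0.2338, 0.2358]
tool_rot: [0.002, -0.038, 0.999, -0.001]
force: [-0.6, 0.4, -0.8]
grip_width: 0.0929
gripper_force: 0.0
```

Run:
```python
from h import *
s=get_image("scene");t=get_image("top");print(state()["eef_pos"],state()["grip_width"])
cv2.imwrite("pics/v4.png",np.hstack([cv2.resize(s["img"][150:350,200:400,::-1],(400,400)),cv2.resize(t["img"][140:270,230:390,::-1],(400,400))]))
```

```text
[ 0.45466286 -0.23288908  0.23255431] 0.09309918738019007
```

View pics/v4.png

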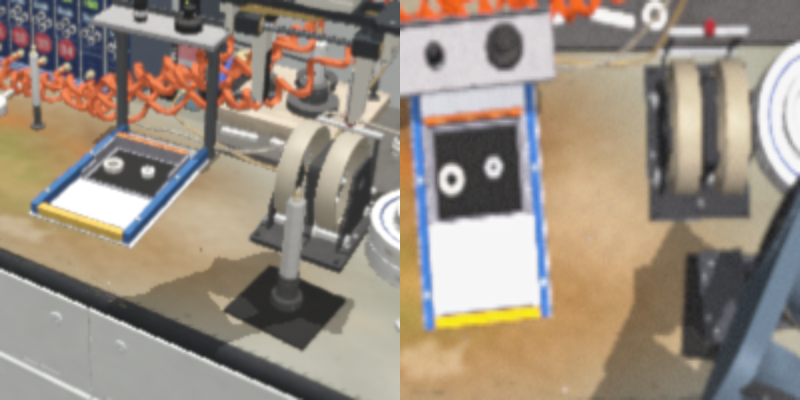

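The gauge stands upright and free on the mat; the tray is untouched. The moves only allow a vertical tool, so it can't lean in behind the lip. I'll instead spread the fingers between the tray's side walls ahead of the shelf and draw it by friction.

move_arm(increments=[[0.2, [0.1, 0.3, 0], 0], [0.2, [0.2, 0.5, 0], 0], [0.2, [0.3, 0.8, 0], 0], [0.2, [0.37, 1.0, 0], 0], [0.2, [0.37, 1.0, 0], 0]])

```text
time: 13.9
eef_pos: [0.4917, -0.131, 0.2316]
tool_rot: [-0.001, -0.039, 0.999, 0.001]
force: [0.7, 0.4, 1.2]
grip_width: 0.0746
gripper_force: 0.0
```

move_arm(increments=[[0.2, [0.1, 0.3, 0], 0], [0.2, [0.2, 0.5, 0], 0], [0.2, [0.3, 0.8, 0], 0], [0.2, [0.4, 1.0, 0], 0], [0.2, [0.4, 1.0, 0], 0]])

```text
time: 14.4
eef_pos: [0.5319, -0.032, 0.232]
tool_rot: [-0.001, -0.039, 0.999, 0.0]
force: [0.2, -0.8, -0.2]
grip_width: 0.0746
gripper_force: 0.0
```

move_arm(increments=[[0.2, [0.1, 0.3, 0], 0], [0.2, [0.2, 0.5, 0], 0], [0.2, [0.3, 0.8, 0], 0], [0.2, [0.4, 1.0, 0], 0], [0.2, [0.4, 1.0, 0], 0]])

```text
time: 14.9
eef_pos: [0.572, 0.0674, 0.2322]
tool_rot: [-0.001, -0.039, 0.999, -0.0]
force: [0.5, -0.8, -0.7]
grip_width: 0.0744
gripper_force: 0.0
```

move_arm(increments=[[0.2, [0, 0.11, -0.3], 0], [0.2, [0, 0.11, -0.6], 0], [0.2, [0, 0.11, -1.0], 0], [0.2, [0, 0.11, -1], 0], [0.2, [0, 0.11, -1], 0]])

```text
time: 15.4
eef_pos: [0.5716, 0.0767, 0.1338]
tool_rot: [-0.001, -0.038, 0.999, -0.0]
force: [0.8, -0.8, 1.0]
grip_width: 0.0742
gripper_force: 0.0
```

move_arm(increments=[[0.2, [0, 0, -0.3], 0], [0.2, [0, 0, -0.6], 0], [0.2, [0, 0, -0.9], 0], [0.2, [0, 0, -0.9], 0], [0.2, [0, 0, -0.9], 0]])

```text
time: 15.9
eef_pos: [0.573, 0.0776, 0.0455]
tool_rot: [0.001, -0.038, 0.999, -0.0]
force: [0.4, -0.0, 0.9]
grip_width: 0.0745
gripper_force: 0.0
```

Run:
```python
from h import *
s=get_image("scene");w=get_image("wrist");S=state();P=S["eef_pos"];print(P,S["grip_width"])
n=np.array([-.077,.997,0])
for k in(-1,1): 
  for z in(.04,.0): print(k,z,proj(s,P+[-.0075,0,z]+k*n*(S["grip_width"]/2+.017)).round(1),proj(w,P+[-.0075,0,z]+k*n*(S["grip_width"]/2+.017)).round(1))
cv2.imwrite("pics/v5.png",np.hstack([cv2.resize(s["img"][180:280,205:305,::-1],(400,400),interpolation=2),cv2.resize(w["img"][140:340,180:380,::-1],(400,400),interpolation=2)]))
```

```text
[0.5734064  0.07785648 0.0459747 ] 0.07451925522886113
-1 0.04 [278.  223.8] [172.5 248.7]
-1 0.0 [277.8 235.8] [191.8 223.5]
1 0.04 [245.  214.7] [394.1 248.2]
1 0.0 [245.3 226.5] [373.8 223.1]
```

View pics/v5.png

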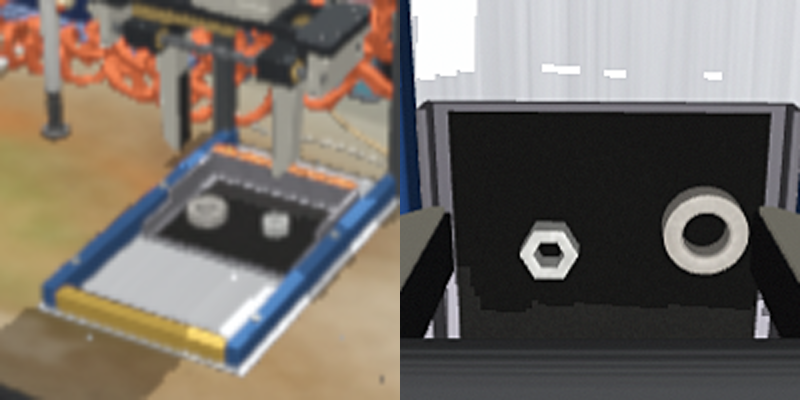

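Fingertips are in line with my prediction for a 40 mm offset (scene tip ≈(276,224)), between the tray walls and clear of ring and nut. Descending to the floor in small steps.

move_arm(increments=[[0.2, [0, 0.01, -0.2], 0], [0.2, [0, 0.01, -0.4], 0], [0.2, [0, 0.01, -0.6], 0], [0.2, [0, 0.01, -0.6], 0], [0.2, [0, 0.01, -0.6], 0]])

```text
time: 16.5
eef_pos: [0.5728, 0.079, -0.015]
tool_rot: [0.001, -0.038, 0.999, 0.0]
force: [0.2, -0.3, 0.9]
grip_width: 0.0746
gripper_force: 0.0
```

move_arm(increments=[[0.2, [0, 0, -0.04], 0], [0.2, [0, 0, -0.04], 0], [0.2, [0, 0, -0.04], 0]])

```text
time: 16.8
eef_pos: [0.5722, 0.079, -0.0199]
tool_rot: [0.0, -0.038, 0.999, 0.0]
force: [-0.2, 0.5, 0.3]
grip_width: 0.0743
gripper_force: 0.0
```

move_arm(increments=[[0.2, [0, 0, -0.03], 0], [0.2, [0, 0, -0.03], 0], [0.2, [0, 0, -0.03], 0]])

```text
time: 17.1
eef_pos: [0.5718, 0.079, -0.0236]
tool_rot: [-0.0, -0.038, 0.999, 0.0]
force: [0.2, 0.3, -1.1]
grip_width: 0.0743
gripper_force: 0.0
```

move_arm(increments=[[0.2, [0, 0, -0.03], 0], [0.2, [0, 0, -0.03], 0], [0.2, [0, 0, -0.03], 0]])

```text
time: 17.4
eef_pos: [0.5717, 0.079, -0.0267]
tool_rot: [-0.0, -0.038, 0.999, -0.0]
force: [0.0, -0.1, 0.1]
grip_width: 0.0744
gripper_force: 0.0
```

move_arm(increments=[[0.2, [0, 0, -0.02], 0], [0.2, [0, 0, -0.02], 0], [0.2, [0, 0, -0.02], 0]])

```text
time: 17.7
eef_pos: [0.5718, 0.079, -0.0286]
tool_rot: [-0.0, -0.038, 0.999, -0.0]
force: [-0.8, -0.5, 0.0]
grip_width: 0.0743
gripper_force: 0.0
```

move_arm(increments=[[0.2, [0, 0, -0.02], 0], [0.2, [0, 0, -0.02], 0], [0.2, [0, 0, -0.02], 0]])

```text
time: 18.0
eef_pos: [0.5718, 0.079, -0.0306]
tool_rot: [-0.0, -0.038, 0.999, -0.0]
force: [-1.3, 0.2, -0.5]
grip_width: 0.0743
gripper_force: 0.0
```

move_arm(increments=[[0.2, [0, 0, -0.01], 0], [0.2, [0, 0, -0.01], 0], [0.2, [0, 0, -0.01], 0]])

```text
time: 18.3
eef_pos: [0.5719, 0.079, -0.0309]
tool_rot: [0.0, -0.038, 0.999, -0.0]
force: [-3.2, -0.5, 8.3]
grip_width: 0.0743
gripper_force: 4.2
```

Floor touched at −0.031. Back up 2 mm and spread.

move_arm(increments=[[0.2, [0, 0, 0.03], 0], [0.05, [0, 0, 0.03], 0], [0, [0, 0, 0.03], 0], [0, [0, 0, 0.03], 0], [0, [0, 0, 0.03], 0]])

```text
time: 18.8
eef_pos: [0.5718, 0.079, -0.0287]
tool_rot: [-0.0, -0.038, 0.999, -0.0]
force: [-0.2, 0.0, 0.4]
grip_width: 0.0927
gripper_force: 0.0
```

move_arm(increments=[[0, [0, 0, 0], 0], [0, [0, 0, 0], 0], [0, [0, 0, 0], 0]])

```text
time: 19.1
eef_pos: [0.5718, 0.079, -0.0286]
tool_rot: [-0.0, -0.038, 0.999, -0.0]
force: [-0.5, 0.2, -0.1]
grip_width: 0.0928
gripper_force: 0.0
```

Fully open without touching the walls (the fingertips are bevelled). Testing whether a downward press on the tray floor grips enough to draw it: a 10 mm trial.

move_arm(increments=[[0, [0, 0, -0.02], 0], [0, [0, 0, -0.04], 0], [0, [0, 0, -0.05], 0], [0, [0, 0, -0.05], 0], [0, [0, 0, -0.05], 0]])

```text
time: 19.6
eef_pos: [0.5726, 0.0794, -0.0311]
tool_rot: [0.001, -0.038, 0.999, 0.0]
force: [-8.9, 1.3, 31.4]
grip_width: 0.0924
gripper_force: 31.6
```

move_arm(increments=[[0, [-0.02, 0, 0], 0], [0, [-0.04, 0, 0], 0], [0, [-0.06, 0, 0], 0], [0, [-0.08, 0, 0], 0], [0, [-0.1, -0.01, 0], 0]])

```text
time: 20.1
eef_pos: [0.5668, 0.0786, -0.0309]
tool_rot: [0.005, -0.038, 0.999, 0.0]
force: [9.6, 3.4, 13.0]
grip_width: 0.093
gripper_force: 11.8
```

```bash
cat > lip.py <<'E'
from h import *
def lip():
    t=get_image("top");hsv=cv2.cvtColor(t["img"],cv2.COLOR_RGB2HSV)
    m=cv2.inRange(hsv,(3,120,120),(18,255,255));z=np.zeros_like(m);z[168:226,236:288]=m[168:226,236:288]
    n,l,st,ce=cv2.connectedComponentsWithStats(z)
    O=np.array([.5774,.0789]);e=np.array([.9976,.0698]);q=np.array([-.0698,.9976])
    for i in range(1,n):
        if st[i,4]>8:
            p=onz(t,*ce[i],.032)[:2]-O;print("lip",st[i],p@e,p@q)
    S=state();print(S["time"],S["eef_pos"],S["force"],S["grip_width"])
if __name__=="__main__": lip()
E
python3 lip.py
```

```text
lip [241 177  34   5  69] 0.07812562958133255 0.0015273776101083249
20.15 [ 0.5665639   0.07844894 -0.03094584] [ 7.94065762  2.80369254 14.18813878] 0.0928716180310884
```

It works: the lip moved ~5 mm with the fingers. Continuing.

move_arm(increments=[[0, [-0.04, 0, -0.01], 0], [0, [-0.08, -0.01, -0.01], 0], [0, [-0.12, -0.01, -0.01], 0], [0, [-0.16, -0.01, -0.01], 0], [0, [-0.2, -0.01, -0.01], 0]])

```text
time: 20.65
eef_pos: [0.5489, 0.0773, -0.031]
tool_rot: [0.008, -0.038, 0.999, 0.0]
force: [13.8, -0.2, 18.8]
grip_width: 0.0928
gripper_force: 14.2
```

```bash
python3 lip.py
```

```text
lip [241 183  39   5  75] 0.05790137874670088 -0.0013916943447026264
20.7 [ 0.54837642  0.07724149 -0.03098412] [10.53589012 -0.77111183 20.01394734] 0.09311521667468663
```

move_arm(increments=[[0, [-0.05, 0, 0], 0], [0, [-0.1, -0.01, 0], 0], [0, [-0.15, -0.01, 0], 0], [0, [-0.2, -0.01, 0], 0], [0, [-0.25, -0.02, 0], 0]])

```text
time: 21.2
eef_pos: [0.5243, 0.0755, -0.031]
tool_rot: [0.008, -0.038, 0.999, 0.0]
force: [14.2, 2.6, 20.9]
grip_width: 0.0934
gripper_force: 13.6
```

move_arm(increments=[[0, [-0.05, 0, 0], 0], [0, [-0.1, -0.01, 0], 0], [0, [-0.15, -0.01, 0], 0], [0, [-0.2, -0.01, 0], 0], [0, [-0.25, -0.02, 0], 0]])

```text
time: 21.7
eef_pos: [0.4998, 0.0735, -0.031]
tool_rot: [0.008, -0.038, 0.999, 0.0]
force: [15.5, 2.5, 21.9]
grip_width: 0.0931
gripper_force: 14.4
```

```bash
python3 lip.py
```

```text
lip [243 198  38   5  64] 0.009516804311433284 -0.0012452478675769436
21.75 [ 0.49915069  0.07337072 -0.03101339] [12.08192506  1.29734005 23.86740972] 0.09291889397083683
```

move_arm(increments=[[0, [-0.04, 0, 0], 0], [0, [-0.08, 0, 0], 0], [0, [-0.12, -0.01, 0], 0], [0, [-0.16, -0.01, 0], 0], [0, [-0.19, -0.01, 0], 0]])

```text
time: 22.25
eef_pos: [0.4812, 0.0723, -0.031]
tool_rot: [0.009, -0.038, 0.999, 0.0]
force: [15.8, -0.4, 22.5]
grip_width: 0.093
gripper_force: 14.7
```

move_arm(increments=[[0, [-0.02, 0, 0], 0], [0, [-0.03, 0, 0], 0], [0, [-0.04, 0, 0], 0], [0, [-0.05, 0, 0], 0], [0, [-0.05, 0, 0], 0]])

```text
time: 22.75
eef_pos: [0.4766, 0.0725, -0.031]
tool_rot: [0.009, -0.038, 0.999, 0.0]
force: [16.1, 2.3, 23.3]
grip_width: 0.0931
gripper_force: 11.9
```

```bash
python3 lip.py
```

```text
lip [243 204  38   5  64] -0.010895296705898472 -0.0030343723482710227
22.8 [ 0.47652123  0.07248706 -0.03100648] [16.68799976  2.99421465 23.89996369] 0.09323934943074846
```

move_arm(increments=[[0, [-0.02, 0, 0], 0], [0, [-0.03, 0, 0], 0], [0, [-0.04, 0, 0], 0], [0, [-0.05, 0, 0], 0], [0, [-0.05, 0, 0], 0]])

```text
time: 23.3
eef_pos: [0.4721, 0.0724, -0.031]
tool_rot: [0.01, -0.037, 0.999, 0.0]
force: [19.0, 0.4, 21.9]
grip_width: 0.0928
gripper_force: 14.2
```

```bash
python3 lip.py
```

```text
lip [243 204  38   6  62] -0.011211620375878611 -0.0009240146198043731
23.35 [ 0.47213414  0.0724249  -0.03098584] [18.70700588  1.76276275 20.98158979] 0.09335625832916403
```

The tray has stopped while the fingers slipped on 4 mm: it's at the stop. Lift off and check.

move_arm(increments=[[0, [0, 0, 0.05], 0], [0, [0, 0, 0.1], 0], [0, [0, 0, 0.3], 0], [0, [0, 0, 0.6], 0], [0, [0, 0, 1.0], 0]])

```text
time: 23.85
eef_pos: [0.4619, 0.0719, 0.0655]
tool_rot: [-0.001, -0.038, 0.999, -0.0]
force: [1.4, -0.0, 1.1]
grip_width: 0.0929
gripper_force: 0.0
```

move_arm(increments=[[0, [-0.3, 0, 0.4], 0], [0, [-0.6, 0, 0.8], 0], [0, [-0.8, 0, 0.8], 0], [0, [-0.8, 0, 0.8], 0], [0, [-0.8, 0, 0.8], 0]])

```text
time: 24.35
eef_pos: [0.3833, 0.072, 0.1454]
tool_rot: [0.0, -0.038, 0.999, -0.0]
force: [0.4, 1.0, -0.3]
grip_width: 0.0931
gripper_force: 0.0
```

```bash
python3 lip.py
python3 - <<'E'
from h import *
s=get_image("scene");t=get_image("top")
cv2.imwrite("pics/v6.png",np.hstack([cv2.resize(s["img"][170:350,200:400,::-1],(444,400)),cv2.resize(t["img"][160:260,230:310,::-1],(320,400),interpolation=2)]))
E
```

```text
lip [243 204  38   6  62] -0.011128904130367831 -5.94723823853097e-06
24.4 [0.38350009 0.07198015 0.14510642] [-1.08823992 -0.99448054 -0.1639781 ] 0.09301390479961451
```

View pics/v6.png

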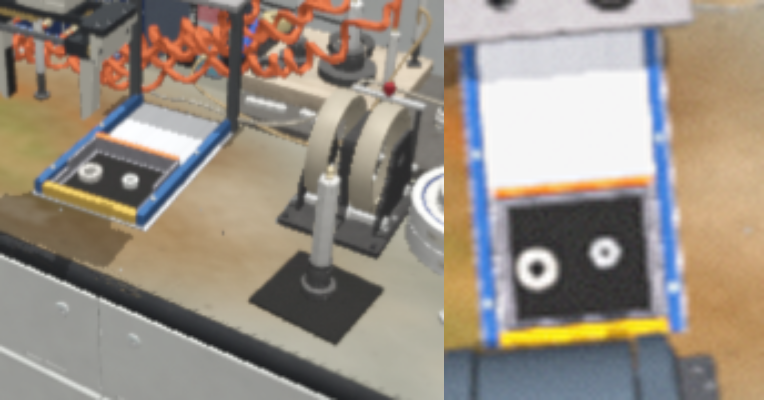

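The tray sits against the yellow bar (lip at scaled top ≈(572,187)). Ring (537,268) and nut (604,252) are in it, the gauge stands on the mat, and the gripper is clear.

```bash
python3 -c "
from bench import hand_in;print(hand_in())"
```

```text
the job is handed in; nothing more can be done
None
```

The job is handed in: the gauge stands released on the mat and the tray is against the stop with ring and nut in it; I drew it by pressing on its floor, because the moves could not lean the tool to hook the lip.

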